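Post an empty ink bottle under the spring flap of the collecting bin

ROBOT

A 6-joint arm with a two-finger parallel gripper is mounted at the origin on the work surface. World frame = base frame: x ahead of the robot, y to its left, z up, the work surface at z = 0. Lengths are in mm, angles in degrees, forces in N, time in s.
With the tool pointing down it reaches from about 275 to 750 mm from the base axis. Payload 10.2 kg.
Tool frame: the origin (TCP) lies midway between the tips of the shut fingers; the grasp point (between the pads) lies 19 mm behind it; z points along the fingers, y is the line along which they close (so a half turn about z gives the same grasp; the last joint's range is limited). The gripper opens to 85 mm and grips with 20 to 120 N. Pads are 22 mm wide; open, the fingers measure 114 mm over their backs; the gripper's body (76 mm by 85 mm) begins 54 mm behind the grasp point. The pads swing forward as they close: fully open they stand 13 mm farther back than shut.
Start: joints at [50.512, 17.928, 85.812, -0, 76.261, -12.8], TCP at [235.81, 469.068, 231.294] pointing down, gripper open.
Joint ranges: [-168.41, 168.41], [-55.51, 124.54], [10.69, 146.95], [-70.63, 250.63], [1, 178], [-165.06, 165.06]. Speed limits (degrees/s): [136.94, 136.94, 172.46, 180, 180, 180].

INTERFACE

Orientations are given as a 3x3 rotation matrix whose columns are the frame's x, y, z axes.
In Python, from cell import telemetry, vision, job gives the robot as it stands. The module is installed in compiled form; this text tells all that it offers.
- The arm moves only by the shell command python3 -m jog 'ROWS' [OPENING] [FORCE]. ROWS is JSON, a list of rows, each an object with "travel": the shift along the world's x, y, z in mm, a list of three; "twist": the turn, a rotation vector about the world's x, y, z in rad, a list of three. In form: [{"travel": [dx, dy, dz], "twist": [rx, ry, rz]}, ...]. A call has 1 to 10 rows; each row shifts and turns the commanded pose from where the row before left it; what a row does not reach is not made up. A row lasts 1/10 s, in which the tool goes at most 50 mm and 8.59 degrees, less where a joint would pass 70% of its speed; a pose out of reach is approached as far as the arm can. A call with a gripper value outside its range is refused whole. OPENING is the opening, from 0 (shut) to 1 (fully open), set as the call begins (- or left out, the last holds). The fingers move at their own pace and stop on an object; FORCE is the grip in N (left out, the last holds). Time passes only in rows, so rows that do not move let the fingers close. It gives the time, the measured TCP pose, the force, the opening and the grip force at its end, in the units of the state.
- telemetry.get_obs(): the state, without advancing time (a new reading comes with each control period).
- vision.camera(name): name is "scene" or "top"; returns a dict with "color" (420x560x3 uint8, blue, green, red), "z_map" (420x560 float32, mm along the optical axis (not along the pixel's ray), 0 where there is no reading), "fx", "fy", "cx", "cy" (pixels), "origin" and "orientation" of the camera in the world. Camera axes: x right, y up, looking along -z (the intrinsics and any distortion apply to the point x, -y, -z); pixel columns grow to the right and rows downward; lengths in mm; the calibration is good to about 2 mm. A picture is of the moment at which its call begins.
- job.close_job(): hands the job in; it is judged then, once.
The state is a dict: "time_s": time; "joints": joint angles; "qd": joint speeds; "joint_efforts": joint torques, N m; "position": TCP position; "eef_rot": TCP orientation; "force": force on the tool from outside, world axes, zero at the start; "moment": the same for the moment, N m; "width": finger opening in mm; "finger_force": force on a finger pad.
Only numpy, scipy, OpenCV 4.12 (cv2) and the standard library are available. Lean on these libraries where they do the work, as an engineer would, in place of code of your own. Each camera call takes 0.05 s, during which the arm holds its last target. There are 200 camera calls.

TASK

Send the small empty ink bottle lying on the collecting bin's loading tray down into the bin without gripping or lifting it: press the flap's side plate down with one fingertip to swing the spring flap open, and while you keep it open push the bottle with the other fingertip under the flap until it drops into the well. Do not use the bottle to barge the flap open. Then take the fingers away so that the flap springs shut, and leave the other things on the table where they are.

Things in the scene. Friction and masses are not known exactly. Their poses are not given: they have to be found in the camera images.
- bin: Fixed plywood collecting bin, 281 mm long (x -150 to +131), 74 mm wide. Origin: on the table below the flap's hinge line; +x is the push direction (away from the robot, turned up to 0.45 rad either way), +y left, z up. Lower x: the loading tray, its deck 95 mm above the table, x -150 to -10, 62 mm wide between walls (y +-31 to +-37) rising 14 mm above the deck.
- drop_edge (a point): Middle of the edge at the deck's far end (bin x = -10, z = 95 mm). Past it lies the open well, 135 mm long, 62 mm wide, floor 5 mm above the table. A clear cover roofs its far half (bin x 58 to 131, top 118 mm above the table).
- hinge_mid (a point): Point on the flap's hinge shaft over the tray's middle (bin x = 0, 137 mm above the table, 42 mm above the deck). The shaft, 8 mm thick, runs across from bin y = -36 to +92 on two posts (x +-10, y +-31 to +-37). A finger pointing down cannot pass it, and need not.
- flap (a joint): Angle of the aluminium spring flap: 0 shut, 1.0 stop. Spring torque 0.12 N m at 0, 0.27 at 1.0. The blade, 58 mm wide, hangs from the shaft leaning 30 degrees inward; shut, its lower edge is at bin x = 23, just above deck level, and stops the bottle. It opens inward (+x) and up: 32 mm clear above deck level at 0.84. Rigid with the press plate: plate down opens it, let go and it springs shut.
- press_plate (a point): Centre of the upper face of the press plate: aluminium, 115 x 46 x 4 mm, bin y 46 to 92, on the loading side of the hinge. Flap shut: it rises at 48 degrees from bin x = -38, z = 132 mm to its free end at x = -112, z = 218. At flap angle 0.84 its face is level, 107 mm above the table (12 above the deck), x -135 to -20: a tip can slide along it with the flap open.
- press_plate_end (a point): Middle of the free end of the press plate's upper face, 58 mm from press_plate. At the other end two 6 mm arms at the plate's edges (bin y = 49 and 89) lead up to the shaft.
- empty: Small empty ink bottle lying flat on the tray, cap towards the flap: black flat-sided body 34 x 30 wide x 24 mm thick, 4 mm neck, round cap 18 mm across and 16 long; 54 mm overall, about 40 g. Origin: underside at mid-length; x towards the cap (cap end +27 mm, flat base end -27). It tips into the well when its base end is about 21 mm short of the drop edge, at the latest at the edge.
- small_ink: Bystander: upright small ink bottle, same make, 54 mm tall, beside the bin. Origin under its centre.
- seal: Bystander: upright square stone seal 22 x 22 x 58 mm beside the loading tray. Origin under its centre.
- dome: Bystander: glass dome paperweight, 60 mm across, 36 mm high. Origin under its centre.
- tall_ink: Bystander: tall upright ink bottle 50 x 38 x 150 mm. Origin under its centre.
- bar_weight: Bystander: steel bar paperweight 160 x 18 x 14 mm lying on the table. Origin under its centre.
- brush: Bystander: writing brush about 200 mm long lying on the table.
- water_cup: Bystander: white cup, 68 mm across, 50 mm high. Origin under its centre.
There are look-alikes about, which are no part of the job. What is shaped like the empty but blue or purple is not meant.

How it is judged (in metres and radians):
On the way, in this order (a step that is already met when the one before it is completed fails the run):
1. a finger holds the flap open by its press plate while the bottle is still on the tray (value of joint flap above 0.6 rad and contact force between the fingers and flap above 0.3 N and x of empty in the frame of bin below -0.02 m and z of empty in the frame of bin above 0.085 m), for 0.1 s.
2. with the flap still held open by a finger, the bottle has dropped below the deck into the well (value of joint flap above 0.5 rad and contact force between the fingers and flap above 0.2 N and x of empty in the frame of bin between -0.01 and 0.125 m and y of empty in the frame of bin between -0.032 and 0.032 m and z of empty in the frame of bin below 0.08 m), for 0.1 s.
At the end, for the whole second after the job is handed in: The bottle lies at rest in the well (origin within the well's walls and more than 15 mm below the deck level) and the flap is shut (angle under 0.08) (x of empty in the frame of bin between -0.01 and 0.125 m and y of empty in the frame of bin between -0.032 and 0.032 m and z of empty in the frame of bin below 0.08 m and value of joint flap below 0.08 rad and linear speed of empty below 0.02 m/s); the robot touches nothing.
It fails at once if the bottle is lifted (its middle more than 25 mm above where it lay on the deck) (height (world z) of empty above 0.12 m).
It fails at once if the bottle is used to barge the flap open (more than 2 N on the flap while it is less than half open) (contact force between empty and flap above 2 N and value of joint flap below 0.5 rad).
It fails at once if a bystander is moved more than 20 mm or tipped (distance of any of small_ink, dome, seal, tall_ink, bar_weight, brush, water_cup from where it was at the start of the episode above 0.02 m or angle between any of small_ink, seal, tall_ink, water_cup's own z axis and vertical above 0.4 rad).
It also fails if it takes over 38 s, if anything falls off the work surface, if the arm or the gripper's body presses on something with over 40 N, if the wrist force passes 120 N, or if a joint passes its speed limit or range.

## Working session

There is one attempt and no reset: what is moved stays moved. The work goes in short steps, Python scripts to look and compute and a shell command to move; the robot and the scene stay as the last step left them, time stands still between calls to the robot, and variables do not carry over. Pictures are saved under pics/ and viewed, at most 10 in all, crops included, and the job is handed in when it is done.

```bash
mkdir -p pics
cat > h.py <<'E'
import numpy as np, cv2, pickle
from cell import telemetry, vision, job
def snap(n,tag):
    c=vision.camera(n); pickle.dump(c,open(f'pics/{tag}.pkl','wb')); cv2.imwrite(f'pics/{tag}.png',c['color']); return c
def load(tag): return pickle.load(open(f'pics/{tag}.pkl','rb'))
def pts(c):
    z=c['z_map']; v,u=np.mgrid[:z.shape[0],:z.shape[1]]
    P=np.stack([(u-c['cx'])/c['fx']*z,-(v-c['cy'])/c['fy']*z,-z],-1)
    W=P@np.array(c['orientation']).T+np.array(c['origin']); W[z==0]=np.nan; return W
def ray(c,u,v,h):
    d=np.array(c['orientation'])@np.array([(u-c['cx'])/c['fx'],-(v-c['cy'])/c['fy'],-1]); o=np.array(c['origin'])
    return o+d*(h-o[2])/d[2]
E
python3 - <<'E'
from h import *
for n in('top','scene'):
    c=snap(n,n+'0'); print(n,c['origin'],c['orientation'],c['fx'],c['cx'],c['cy'])
E
ls
```

```text
top [ 368.81673659    7.72763184 1253.99411903] [[-0.00872906  0.99072444 -0.1356056 ]
 [-0.99968313 -0.0054441   0.02457637]
 [ 0.02361016  0.13577716  0.99045804]] 413.77097116345925 274.7405864891747 209.39677404428653
scene [1290.95603086 -317.07620586  815.62117402] [[ 0.35391644 -0.59550065  0.72119493]
 [ 0.93515767  0.21299397 -0.28304363]
 [ 0.0149425   0.77460477  0.63226907]] 421.61058075120104 279.92229235929244 206.36817884525612
h.py
pics
```

View pics/top0.png

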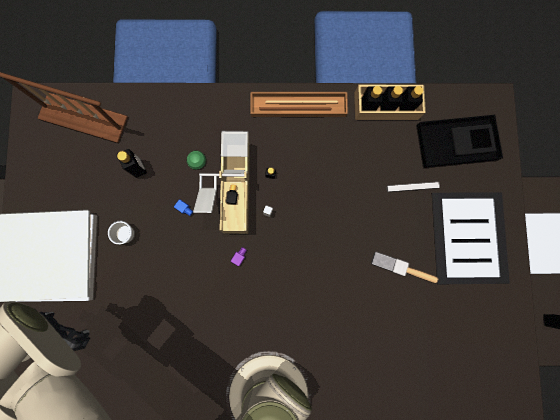

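View pics/scene0.png

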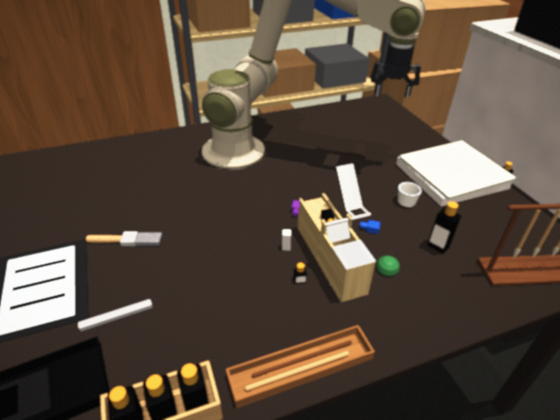

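The black bottle on the tray at about (232,195) in the top view is the empty. The blue one (183,207), the purple one (238,257) and the upright small ink (270,172) are not: they are off the tray or the wrong colour. I'll confirm this in a crop and measure the bin.

Run:
```python
from h import *
c=load('top0'); W=pts(c)
cv2.imwrite('pics/crop0.png',cv2.resize(c['color'][115:275,160:300],None,fx=3.7,fy=3.7,interpolation=cv2.INTER_CUBIC))
sub=np.zeros(W.shape[:2],bool); sub[120:245,216:256]=1
z=W[...,2]
m=sub&(z>85)&(z<125)
P=W[m][:,:2].astype(np.float32)
# rectangle from tray+cover rows
print('rect',cv2.minAreaRect(P), cv2.boxPoints(cv2.minAreaRect(P)))
# per-row left/right edges
for r in range(128,240,6):
    u=np.where(m[r])[0]
    if len(u)>3: print(r,u[0],u[-1],W[r,u[0]].round(),W[r,u[-1]].round())
hsv=cv2.cvtColor(c['color'],cv2.COLOR_BGR2HSV)
b=np.zeros_like(sub); b[183:212,222:244]=1
b&=(hsv[...,2]<60)
n,l,s,cc=cv2.connectedComponentsWithStats(b.astype(np.uint8)); i=1+s[1:,4].argmax()
v,u=np.where(l==i); print('black',s[i],cc[i],W[l==i].mean(0),np.nanmax(W[l==i],0),np.nanmin(W[l==i],0))
p=np.zeros_like(sub); p[170:216,192:218]=1; p&=(z>100)&(z<230)
print('plate',cv2.minAreaRect(W[p][:,:2].astype(np.float32)),cv2.boxPoints(cv2.minAreaRect(W[p][:,:2].astype(np.float32))))
s0=load('scene0');Ws=pts(s0)
mm=(Ws[...,2]>112)&(Ws[...,2]<123)
mm[:, :290]=0; mm[:,380:]=0; mm[:180]=0
Q=Ws[mm][:,:2].astype(np.float32); print('cover scene',len(Q),cv2.boxPoints(cv2.minAreaRect(Q)))
```

```text
rect ((609.5697631835938, 95.43212127685547), (74.5859375, 282.3167724609375), 89.14102172851562) [[467.86816   60.259506]
 [750.1532    56.027176]
 [751.27136  130.60474 ]
 [468.98633  134.83707 ]]
134 221 247 [740. 130. 122.] [740.  56. 119.]
140 221 247 [724. 130. 117.] [726.  57. 110.]
146 221 247 [707. 130. 115.] [708.  57. 109.]
152 221 247 [688. 129. 119.] [692.  57. 103.]
158 221 247 [671. 129. 118.] [676.  57.  98.]
164 221 247 [655. 130. 113.] [660.  58.  90.]
170 221 247 [636. 129. 118.] [644.  58.  87.]
182 221 246 [604. 130. 108.] [604.  60. 108.]
188 220 246 [588. 133. 105.] [586.  59. 112.]
194 220 246 [570. 132. 107.] [570.  60. 105.]
200 220 246 [553. 132. 110.] [553.  60. 108.]
206 220 246 [536. 132. 106.] [535.  59. 111.]
212 220 246 [519. 131. 113.] [520.  60. 101.]
218 220 246 [502. 132. 109.] [503.  60.  99.]
224 220 246 [485. 131. 111.] [486.  60.  98.]
230 220 246 [469. 131. 108.] [470.  60.  90.]
black [226 190  12  14 136] [231.48529412 196.80147059] [nan nan nan] [580.08643365 114.36913331 123.62682323] [542.06393823  84.87882383 102.34181538]
plate ((563.715087890625, 164.80596923828125), (49.42227554321289, 118.8788833618164), 87.17504119873047) [[503.12997 143.05432]
 [621.8644  137.1954 ]
 [624.3002  186.55762]
 [505.5658  192.41653]]
cover scene 1165 [[522.7339    56.378914]
 [751.5613    53.936333]
 [752.3823   130.85748 ]
 [523.55493  133.30005 ]]
```

View pics/crop0.png

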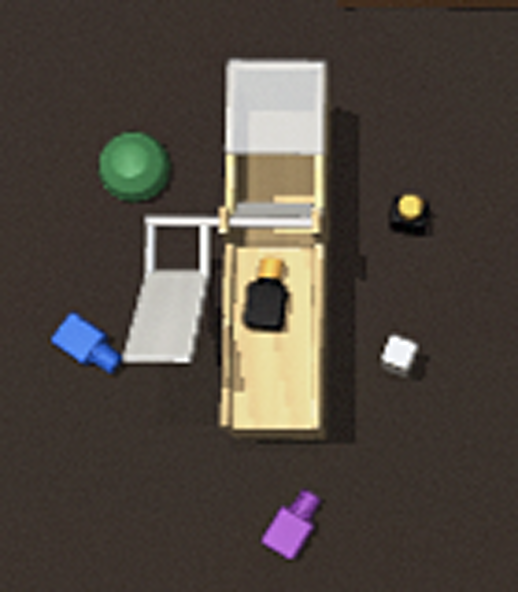

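The crop confirms it: a black body with an orange cap lies on the tray (crop 265,300), cap towards the flap. The blue (85,340) and purple (290,525) look-alikes are off the bin.

Run:
```python
from h import *
c=load('top0'); 
O=np.array([619.1,95.3]); a=-0.015; R=np.array([[np.cos(a),-np.sin(a)],[np.sin(a),np.cos(a)]])
hsv=cv2.cvtColor(c['color'],cv2.COLOR_BGR2HSV)
for name,(x,y) in dict(bodycorner_bl=(245,322),base_mid=(263,331),base_r=(281,329),body_c=(265,305),cap_c=(271,266),cap_end=(271,258)).items():
    p=ray(c,160+(x+.5)/3.7-.5,115+(y+.5)/3.7-.5,117 if 'cap' not in name else 105); print(name,p.round(),((p[:2]-O)@R).round(1))
o=telemetry.get_obs(); print(o['position'],np.round(o['eef_rot'],3),o['width'],o['force'])
for t in [(-85,36),(-98,36),(-25,36)]: print(t,O+R@np.array(t))
```

```text
bodycorner_bl [547. 115. 117.] [-72.5  18.6]
base_mid [540. 101. 117.] [-79.2   5. ]
base_r [541.  88. 117.] [-77.5  -8.5]
body_c [560. 100. 117.] [-59.4   3.9]
cap_c [592.  97. 105.] [-27.3   0.9]
cap_end [598.  97. 105.] [-21.1   1.1]
[235.6938664  468.89206893 230.80989139] [[-0.893  0.449 -0.001]
 [ 0.449  0.893 -0.001]
 [ 0.    -0.001 -1.   ]] 85.163934407918 [0.23717064 0.97494046 0.8274122 ]
(-85, 36) [534.64954207 132.57090226]
(-98, 36) [521.65100454 132.76589495]
(-25, 36) [594.6427922  131.67093601]
```

```bash
python3 -m jog '[{"travel":[30,-34,3],"twist":[0,0,0.09]},{"travel":[30,-34,3],"twist":[0,0,0.09]},{"travel":[30,-34,3],"twist":[0,0,0.09]},{"travel":[30,-34,3],"twist":[0,0,0.09]},{"travel":[30,-34,3],"twist":[0,0,0.09]},{"travel":[30,-34,3],"twist":[0,0,0]},{"travel":[30,-34,3],"twist":[0,0,0]},{"travel":[30,-34,3],"twist":[0,0,0]},{"travel":[30,-34,3],"twist":[0,0,0]},{"travel":[29,-30,3],"twist":[0,0,0]}]' 0.59
python3 -m jog '[{"travel":[0,0,0],"twist":[0,0,0]},{"travel":[0,0,0],"twist":[0,0,0]}]'
```

```text
time_s: 1.1
position: [535.8, 131.2, 261.2]
eef_rot: [[-1.0, 0.017, -0.001], [0.017, 1.0, -0.0], [0.001, -0.0, -1.0]]
force: [0.5, 0.4, -0.1]
width: 50.2
finger_force: 0.0
time_s: 1.3
position: [534.8, 132.6, 260.7]
eef_rot: [[-1.0, 0.017, -0.001], [0.017, 1.0, 0.0], [0.001, 0.0, -1.0]]
force: [0.4, 0.7, -0.0]
width: 50.8
finger_force: 0.0
```

```bash
python3 -m jog '[{"travel":[0,0,-10],"twist":[0,0,0]},{"travel":[0,0,-10],"twist":[0,0,0]},{"travel":[0,0,-10],"twist":[0,0,0]},{"travel":[0,0,-10],"twist":[0,0,0]},{"travel":[0,0,-10],"twist":[0,0,0]},{"travel":[0,0,0],"twist":[0,0,0]}]' | grep -E 'pos|force'
python3 -m jog '[{"travel":[0,0,-10],"twist":[0,0,0]},{"travel":[0,0,-10],"twist":[0,0,0]},{"travel":[0,0,-10],"twist":[0,0,0]},{"travel":[0,0,-10],"twist":[0,0,0]},{"travel":[0,0,-10],"twist":[0,0,0]},{"travel":[0,0,0],"twist":[0,0,0]}]' | grep -E 'pos|force'
python3 - <<'E'
from h import *
for n in('scene','top'): 
    c=snap(n,n+'1')
    f=cv2.resize(c['color'][100:300,240:440] if n=='scene' else c['color'][115:275,150:310],(560,560),interpolation=cv2.INTER_CUBIC); cv2.imwrite(f'pics/{n}1c.png',f)
E
```

```text
position: [534.1, 133.1, 209.6]
force: [0.7, -0.3, 0.2]
finger_force: 0.0
position: [534.5, 133.0, 159.9]
force: [0.8, 0.2, 0.7]
finger_force: 0.8
```

View pics/scene1c.png

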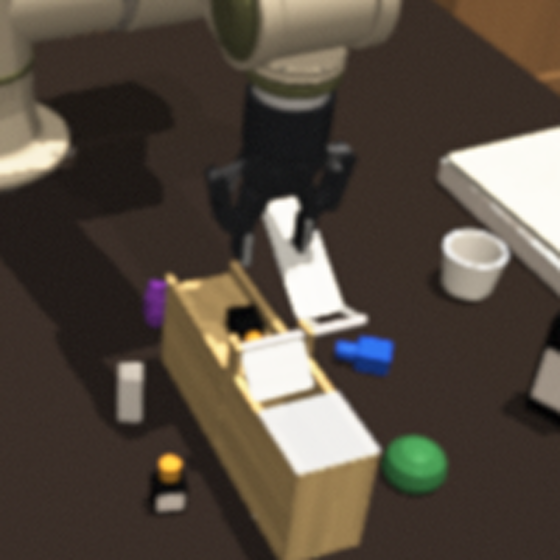

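The left fingertip is on the plate (crop 300,240) and has begun to open it. The right one hangs over the tray behind the bottle (243,255). Next I move back a little while pressing further.

```bash
python3 -m jog '[{"travel":[-5,0,-6],"twist":[0,0,0]},{"travel":[-5,0,-6],"twist":[0,0,0]},{"travel":[-5,0,-6],"twist":[0,0,0]},{"travel":[0,0,-8],"twist":[0,0,0]},{"travel":[0,0,-8],"twist":[0,0,0]},{"travel":[0,0,-8],"twist":[0,0,0]},{"travel":[0,0,-6],"twist":[0,0,0]},{"travel":[0,0,0],"twist":[0,0,0]}]' | grep -E 'time|pos|force'
python3 - <<'E'
from h import *
c=snap('scene','scene2'); f=cv2.resize(c['color'][130:270,270:410],(700,700)[:2],interpolation=cv2.INTER_CUBIC)[:600]; cv2.imwrite('pics/scene2c.png',f)
W=pts(c); a=-0.015; R=np.array([[np.cos(a),-np.sin(a)],[np.sin(a),np.cos(a)]])
B=np.c_[(W[...,:2].reshape(-1,2)-[619.1,95.3])@R,W[...,2].reshape(-1)]
for x in range(-140,-20,12):
    m=(abs(B[:,0]-x)<6)&(B[:,1]>77)&(B[:,1]<88)&(B[:,2]>60)&(B[:,2]<200)
    print(x,m.sum(),np.median(B[m,2]) if m.any() else None)
E
```

```text
time_s: 3.4
position: [519.7, 133.0, 112.5]
force: [0.6, 0.6, 2.4]
finger_force: 1.0
-140 1 116.83970004783953
-128 0 None
-116 2 183.5120249540123
-104 33 174.65336896303154
-92 48 169.53127691626798
-80 24 115.0912795297894
-68 11 112.64395411552152
-56 15 110.91733589330158
-44 15 109.9051293460758
-32 3 109.18641137463635
```

View pics/scene2c.png

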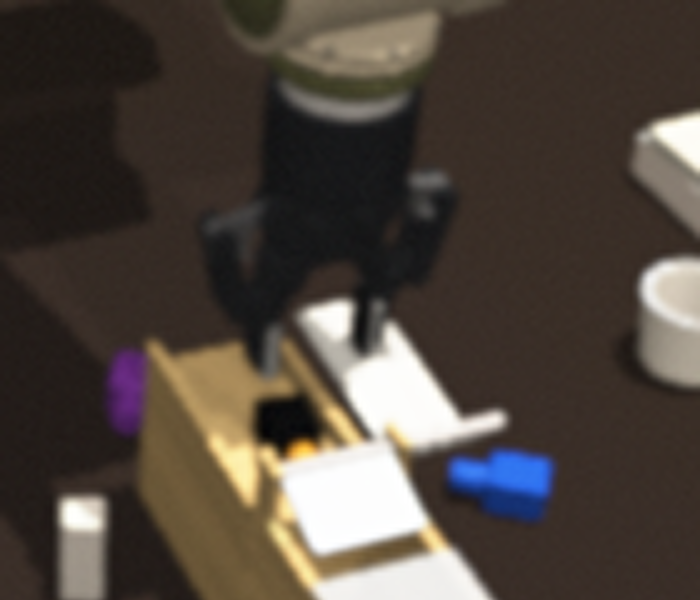

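The flap is about 0.72 open. The right finger stands in the tray behind the bottle (crop 268,360). I press the last 10 mm so the plate is level, then push.

```bash
python3 -m jog '[{"travel":[0,0,-5],"twist":[0,0,0]},{"travel":[0,0,-5],"twist":[0,0,0]},{"travel":[0,0,0],"twist":[0,0,0]},{"travel":[0,0,0],"twist":[0,0,0]},{"travel":[5,0,0],"twist":[0,0,0]},{"travel":[5,0,0],"twist":[0,0,0]},{"travel":[5,0,0],"twist":[0,0,0]},{"travel":[5,0,0],"twist":[0,0,0]},{"travel":[5,-1,0],"twist":[0,0,0]},{"travel":[0,0,0],"twist":[0,0,0]}]' | grep -E 'time|pos|force'
python3 - <<'E'
from h import *
c=snap('scene','scene3'); f=cv2.resize(c['color'][150:270,270:410],(700,600),interpolation=cv2.INTER_CUBIC); cv2.imwrite('pics/scene3c.png',f)
W=pts(c); a=-0.015; R=np.array([[np.cos(a),-np.sin(a)],[np.sin(a),np.cos(a)]])
B=np.c_[(W[...,:2].reshape(-1,2)-[619.1,95.3])@R,W[...,2].reshape(-1)]
for x in range(-140,-20,12):
    m=(abs(B[:,0]-x)<6)&(B[:,1]>77)&(B[:,1]<88)&(B[:,2]>60)&(B[:,2]<130)
    print(x,m.sum(),np.median(B[m,2]) if m.any() else None)
E
```

```text
time_s: 4.45
position: [545.7, 131.9, 103.4]
force: [1.4, -1.1, 3.6]
finger_force: 1.8
-140 2 104.33798452530846
-128 9 105.91228372356898
-116 3 106.07225741191235
-104 0 None
-92 0 None
-80 5 107.20943279916776
-68 12 106.48484721526836
-56 9 106.6190614864214
-44 14 106.5340896141135
-32 1 107.85921042981079
```

View pics/scene3c.png

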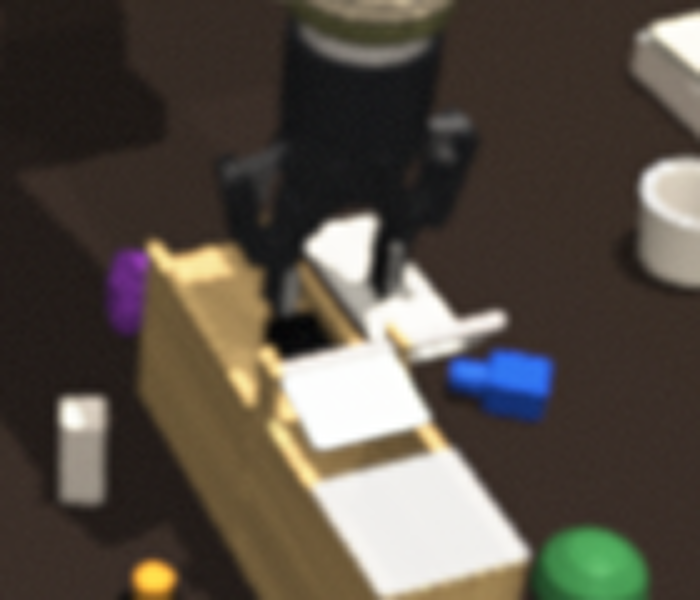

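The plate is level (flap about 0.85) and the right finger is pushing the bottle, with the black body at (300,335) going under the flap. I keep pushing.

```bash
python3 -m jog '[{"travel":[5,0,0],"twist":[0,0,0]},{"travel":[5,0,0],"twist":[0,0,0]},{"travel":[5,0,0],"twist":[0,0,0]},{"travel":[5,-1,0],"twist":[0,0,0]},{"travel":[5,0,0],"twist":[0,0,0]},{"travel":[5,0,0],"twist":[0,0,0]},{"travel":[0,0,0],"twist":[0,0,0]},{"travel":[0,0,0],"twist":[0,0,0]}]' | grep -E 'time|pos|force'
python3 -m jog '[{"travel":[5,0,0],"twist":[0,0,0]},{"travel":[5,0,0],"twist":[0,0,0]},{"travel":[5,0,0],"twist":[0,0,0]},{"travel":[3,0,0],"twist":[0,0,0]},{"travel":[0,0,0],"twist":[0,0,0]},{"travel":[0,0,0],"twist":[0,0,0]},{"travel":[0,0,0],"twist":[0,0,0]}]' | grep -E 'time|pos|force'
python3 - <<'E'
from h import *
a=snap('scene','scene4')['color'][150:270,270:410]; b=snap('top','top4')['color'][120:240,200:270]
cv2.imwrite('pics/c4.png',np.hstack([cv2.resize(a,(470,400),interpolation=2),cv2.resize(b,(233,400),interpolation=2)]))
E
```

```text
time_s: 5.3
position: [575.5, 131.0, 103.7]
force: [-0.1, -0.3, 5.3]
finger_force: 2.5
time_s: 6.0
position: [593.1, 131.1, 103.5]
force: [-2.7, -0.1, 5.6]
finger_force: 2.9
```

View pics/c4.png

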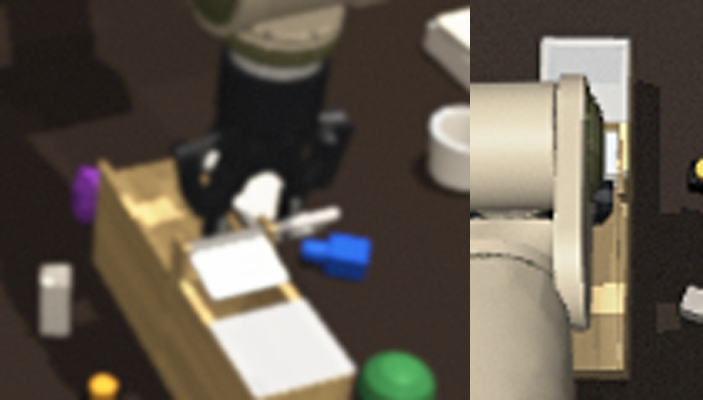

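I can't see whether the bottle has dropped. The gap between flap and cover (230,290) looks empty, so I push a few mm more and watch the force.

```bash
python3 -m jog '[{"travel":[3,0,0],"twist":[0,0,0]},{"travel":[2,0,0],"twist":[0,0,0]},{"travel":[0,0,0],"twist":[0,0,0]},{"travel":[0,0,0],"twist":[0,0,0]}]' | grep -E 'time|pos|force'
python3 - <<'E'
from h import *
W=pts(snap('scene','scene5')); Wt=pts(snap('top','top5')); a=-0.015; R=np.array([[np.cos(a),-np.sin(a)],[np.sin(a),np.cos(a)]])
for n,W in(('scene',W),('top',Wt)):
    c=load(n+'5')['color']; hsv=cv2.cvtColor(c,cv2.COLOR_BGR2HSV)
    B=np.dstack([(W[...,:2]-[619.1,95.3])@R,W[...,2]])
    m=(B[...,0]>-60)&(B[...,0]<128)&(abs(B[...,1])<30)&(B[...,2]<125)&(B[...,2]>-5)
    d=m&(hsv[...,2]<50); o=m&(hsv[...,1]>190)&(hsv[...,2]>120)
    for k,q in(('dark',d),('orange',o)): print(n,k,q.sum(),np.percentile(B[q],[5,50,95],axis=0).round() if q.any() else '')
E
```

```text
time_s: 6.5
position: [598.0, 131.1, 103.4]
force: [-3.3, 0.6, 4.7]
finger_force: 2.8
scene dark 0 
scene orange 0 
top dark 0 
top orange 0
```

```bash
python3 -m jog '[{"travel":[-10,0,0],"twist":[0,0,0]},{"travel":[-10,0,0],"twist":[0,0,0]},{"travel":[-10,0,0],"twist":[0,0,0]},{"travel":[-10,0,0],"twist":[0,0,0]},{"travel":[-10,0,0],"twist":[0,0,0]},{"travel":[-10,0,0],"twist":[0,0,0]},{"travel":[-10,0,0],"twist":[0,0,0]},{"travel":[0,0,0],"twist":[0,0,0]}]' | grep -E 'time|pos|force'
python3 - <<'E'
from h import *
a=snap('scene','scene6')['color'][150:270,270:410]; b=snap('top','top6')['color'][120:240,200:270]
cv2.imwrite('pics/c6.png',np.hstack([cv2.resize(a,(466,400),interpolation=2),cv2.resize(b,(233,400),interpolation=2)]))
E
```

```text
time_s: 7.4
position: [527.6, 131.1, 103.4]
force: [-1.4, -0.3, 2.7]
finger_force: 1.0
```

View pics/c6.png

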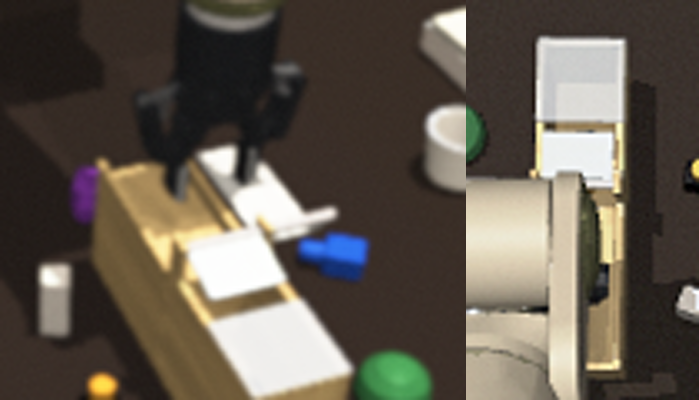

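The tray is clear (left panel 170,210) and the bottle has gone past the edge under the flap. I now raise the fingers so the flap shuts, move them away and look into the well.

```bash
python3 -m jog '[{"travel":[0,0,12],"twist":[0,0,0]},{"travel":[0,0,12],"twist":[0,0,0]},{"travel":[0,0,12],"twist":[0,0,0]},{"travel":[0,0,12],"twist":[0,0,0]},{"travel":[0,0,12],"twist":[0,0,0]},{"travel":[0,0,12],"twist":[0,0,0]},{"travel":[0,0,12],"twist":[0,0,0]},{"travel":[0,0,15],"twist":[0,0,0]},{"travel":[0,0,20],"twist":[0,0,0]},{"travel":[0,0,20],"twist":[0,0,0]}]' | grep -E 'time|pos|force'
python3 -m jog '[{"travel":[-15,25,10],"twist":[0,0,0]},{"travel":[-20,30,5],"twist":[0,0,0]},{"travel":[-25,30,0],"twist":[0,0,0]},{"travel":[-25,30,0],"twist":[0,0,0]},{"travel":[-25,30,0],"twist":[0,0,0]},{"travel":[-25,30,0],"twist":[0,0,0]},{"travel":[-25,30,0],"twist":[0,0,0]},{"travel":[-25,30,0],"twist":[0,0,0]},{"travel":[0,0,0],"twist":[0,0,0]},{"travel":[0,0,0],"twist":[0,0,0]}]' | grep -E 'time|pos|force'
python3 - <<'E'
from h import *
a=snap('scene','scene7')['color'][150:270,270:410]; b=snap('top','top7')['color'][120:240,190:270]
cv2.imwrite('pics/c7.png',np.hstack([cv2.resize(a,(400,343),interpolation=2)[:343],cv2.resize(b,(229,343),interpolation=2)]))
E
```

```text
time_s: 8.5
position: [527.3, 131.1, 243.2]
force: [0.3, -0.2, 0.4]
finger_force: 0.0
time_s: 9.5
position: [342.3, 366.2, 257.5]
force: [-0.4, -0.5, -0.0]
finger_force: 0.0
```

View pics/c7.png

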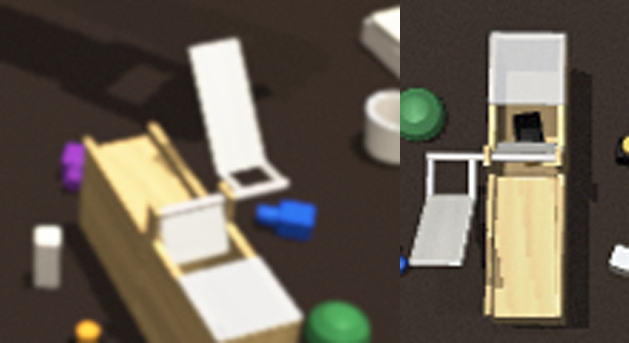

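The bottle lies in the well (528,127), the flap is shut, the tray is empty, and the neighbouring things are where they were.

```bash
python3 -c "
from cell import job; print(job.close_job())"
```

```text
the job is handed in; nothing more can be done
None
```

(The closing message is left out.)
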